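# Load the coded slide rack until the gravity catch drops behind it

## Robot

A 7-joint arm with a two-finger parallel gripper is mounted at the origin on the work surface. World frame = base frame: x ahead of the robot, y to its left, z up, the work surface at z = 0. Lengths are in m, angles in degrees, forces in N, time in s.
With the tool pointing down it reaches from about 0.4 to 0.875 m from the base axis. Payload 6.5 kg.
Tool frame: the origin (TCP) lies on the front face of the gripper's body, between the roots of the fingers; the fingertips stand 73 mm ahead of it and the grasp point (between the pads) lies 54 mm ahead of it; z points along the fingers, y is the direction in which the jaws open and shut (so a half turn about z gives the same grasp; the last joint's range is limited). The gripper opens to 85 mm and grips with 20 to 120 N. Pads are 22 mm wide; open, the fingers measure 114 mm over their backs; the gripper's body (76 mm by 85 mm) begins 54 mm behind the grasp point. The pads swing forward as they close: fully open they stand 13 mm farther back than shut.
Start: joints at [-74.84, 30.733, -0.252, 88.115, 0.149, 61.152, -4.079], TCP at [0.211, 0.615, 0.304] pointing down, gripper open.
Joint ranges: [-154.64, 154.64], [-21.42, 123.67], [-72.66, 72.17], [13.99, 137.28], [-74.86, 254.86], [10.95, 109.41], [-158.01, 158.01]. Speed limits (degrees/s): [136.94, 136.94, 180, 180, 180, 180, 180].

## Interface

Orientations are given as [roll, pitch, yaw] about the fixed x, y, z axes, in that order (R = Rz(yaw) Ry(pitch) Rx(roll)).
In Python, from cell import state, capture, job_done gives the robot as it stands.
- The arm moves only by the tool servo_tool, never from a script. Its argument "motion" is a list of rows, each a list of 7 numbers: the shift along the world's x, y, z normalised to -1 to 1, where 1 is 0.1 m, then the turn, a rotation vector about the world's x, y, z normalised to -1 to 1, where 1 is 4 degrees, then the closure, from 0 (fully open) to 1 (shut). In form: [[dx, dy, dz, wx, wy, wz, hand], ...]. A call has exactly 5 rows; each row shifts and turns the commanded pose from where the row before left it; what a row does not reach is not made up. A row lasts 1/12 s, in which the tool goes at most 41.7 mm and 7.16 degrees, less where a joint would pass 70% of its speed; a pose out of reach is approached as far as the arm can. A call with a number of a shift or a turn outside -1 to 1 is refused whole. A call with a gripper value outside its range is refused whole. The fingers move at their own pace and stop on an object; "squeeze" is the grip in N (left out, the last holds). Time passes only in rows, so rows that do not move let the fingers close, or fill a call up. It gives the time, the measured TCP pose, the force and the opening at its end, in the units of the state.
- state(): the state, without advancing time (a new reading comes with each control period).
- capture(name): name is "side" or "top" or "wrist"; returns a dict with "pixels" (400x640x3 uint8, blue, green, red), "intrinsics" (3x3 intrinsics, pixels), "rvec" (rotation vector, rad) and "tvec" (3), from world to camera coordinates, as OpenCV has them. Camera axes: x right, y down, z forward; pixel columns grow to the right and rows downward; lengths in m; the calibration is good to about 2 mm. A picture is of the moment at which its call begins. There is no depth.
- job_done(): hands the job in, once; it reports no verdict.
The state is a dict: "clock": time; "qpos": joint angles; "qd": joint speeds; "effort": joint torques, N m; "eef_pos": TCP position; "eef_rot": TCP orientation; "force": force on the tool from outside, world axes, zero at the start; "moment": the same for the moment, N m; "gripper_width": opening from 0.0 (shut) to 1.0 (fully open).
Only numpy, scipy, OpenCV 4.12 (cv2) and the standard library are available. Lean on these libraries where they do the work, as an engineer would, in place of code of your own. Each camera call takes 0.05 s, during which the arm holds its last target.

## Task

Load the slide rack whose nose notch lines up with the brass coding pin into the slide loader dock: set it level on the mouth of the dock, nose first, and push it home under the reader bridge, gently because the slides are glass, so that the rack's own front edge lifts the red catch and the catch drops down behind the rack. Do not touch the catch with the gripper, keep the rack upright, and leave the other rack and everything else on the table where they are. Finish with the loaded rack resting in the dock, held by the fully dropped catch, and let go.

Things in the scene. Friction and masses are not known exactly. Their poses are not given: they have to be found in the camera images.
- dock: White slide loader dock, fixed. Origin: on the table (z 0) below the centre of a rack held loaded by the catch; x is the loading direction (away from the robot), y left, z up. Flat smooth dark bed with white strips, top at z 30 mm, x -205 to +85. Steel guide rails 8 mm high, 112 mm apart inside, x -105 to +75; flared lead-ins before them, 135 mm apart at x -153; before that the bed is open.
- dock_mouth (a point): Point on the bed's surface on the lane's centre line, at dock x -160 mm, y 0, z 30; axes as the dock's. A rack whose centre stands above it has its nose at the start of the rails, 16 mm short of the catch's ramp.
- bridge_edge (a point): Middle of the lower front edge of the white code reader bridge over the lane, at dock x -70, y 0, z 155 mm. The bridge spans dock x -70 to 0, z 155 to 205 mm; its posts stand at |y| 86 to 102 mm. With the rack's rear wall pushed home (dock x -55) an upright hand would hit the bridge; a hand leaned back from it by 30 to 40 degrees fits. Nearer the mouth it may stand steeper.
- dock_end (a point): Far end of the lane at dock x +60, y 0, z 46 mm. Two rubber stop pads at y +-36 stop the rack 5.5 to 9.5 mm past the loaded position (set differently each time, not measured: feel for it). A blue spring plunger at y 0 presses the rack back towards the mouth from 13 mm before the loaded position on: about 3.5 N there, 5.5 N at the loaded position, 7 N at the stops.
- pin_top (a point): Centre of the top of the brass coding pin, 12 mm diameter, standing 22 mm above the bed at dock x +44 and either y +20 (left) or y -20 mm (right); the other hole has a flush black plug. A rack goes home only if its notch takes the pin; the wrong rack stops 17 mm short and the catch stays up.
- catch_nose (a point): Lower tip of the red catch's nose. The nose hangs over the lane's left edge, dock y 46 to 55 mm; down, its tip is at dock x -55, 4 mm above the bed, its far face upright, its underside a ramp rising to 22 mm above the bed at x -89, towards the mouth. It drops once the rack's rear end is past x -54 (about 1 mm beyond the loaded position); the plunger then presses the rack back against it.
- catch (a joint): Angle of the red gravity catch, rad: 0 down, about 0.17 while it rides on a rack's left skirt. Lever of 70 g beside the lane at dock y 73 to 79 mm, hinged at dock x -125, 14 mm above the bed; bracket up to y 88. It falls by its own weight. The front top edge of the rack's skirt lifts it; riding, its highest point is 36 mm above the bed.
- rack_blue_mid (a point): Blue slide rack, loose, 110 long (x), 108 wide (y), 74 mm high, 0.4 kg. Point: its centre, 37 mm above its underside; x to its nose, z up. Skirt 108 wide, 16 high; body 84 wide, 34 high; flat rear wall at x -55; nose notch 20 wide, 30 deep, open to front and top, centred at y +20 mm (left). Black handle bar along x, 12 wide, 14 high, x -53 to +47, centre line 30 mm above this point, 26 mm free below.
- rack_orange_mid (a point): Orange slide rack with 14 glass slides, the same as the blue one in every size, but its notch is centred at y -20 mm (right). Point: its centre, 37 mm above its underside, axes as for the blue rack: x to its nose, z up.
- medium_bottle: Glass medium bottle with red cap, 72 mm diameter, 150 mm high, bystander; origin at the centre of its underside.
- oil_bottle: Small amber immersion oil bottle, 30 mm diameter, 62 mm high, bystander; origin at the centre of its underside.
- objective: Steel microscope objective standing on its thread end, 33 mm diameter, 52 mm high, bystander; origin at the centre of its underside.
- dishes: Two stacked clear culture dishes, 90 mm diameter, 33 mm high, bystander; origin at the centre of the underside.
- slide_box: Closed grey and white slide box, 102 x 84 x 38 mm, bystander; origin at the centre of its underside.
- hex_driver: Driver with a red handle, 160 mm long, lying on the table, bystander.
- lens_pot: White pot, 64 mm diameter, 75 mm high, bystander; origin at the centre of its underside.
Mind the look-alikes: they are no part of the job. What is shaped like the part that bears rack_blue_mid but pink or turquoise is not meant.

How it is judged (in metres and radians):
On the way, in this order (a step that is already met when the one before it is completed fails the run):
1. a rack standing in the dock's lane has lifted the catch with its own front edge (((x of rack_blue_mid in the frame of dock between -0.155 and -0.005 m and y of rack_blue_mid in the frame of dock between -0.006 and 0.006 m and z of rack_blue_mid in the frame of dock between 0.06 and 0.074 m and value of joint catch above 0.11 rad) or (x of rack_orange_mid in the frame of dock between -0.155 and -0.005 m and y of rack_orange_mid in the frame of dock between -0.006 and 0.006 m and z of rack_orange_mid in the frame of dock between 0.06 and 0.074 m and value of joint catch above 0.11 rad))), for 0.05 s.
2. the rack is home and the catch has dropped behind it (((x of rack_blue_mid in the frame of dock between -0.004 and 0.012 m and y of rack_blue_mid in the frame of dock between -0.006 and 0.006 m and z of rack_blue_mid in the frame of dock between 0.06 and 0.074 m and value of joint catch below 0.05 rad) or (x of rack_orange_mid in the frame of dock between -0.004 and 0.012 m and y of rack_orange_mid in the frame of dock between -0.006 and 0.006 m and z of rack_orange_mid in the frame of dock between 0.06 and 0.074 m and value of joint catch below 0.05 rad))), for 0.2 s.
At the end, for the whole second after the job is handed in: The rack that takes the pin stands upright (3 deg) in the lane, centre 4 mm before to 12 mm past the loaded position and within 6 mm of the centre line, at rest, let go; the catch is down (under 0.05 rad) behind it; the other rack is within 20 mm of its start, upright (((x of rack_blue_mid in the frame of dock between -0.004 and 0.012 m and y of rack_blue_mid in the frame of dock between -0.006 and 0.006 m and z of rack_blue_mid in the frame of dock between 0.06 and 0.074 m and angle between the x axis of rack_blue_mid and the x axis of dock, either way round below 0.08 rad and angle between rack_blue_mid's own z axis and vertical below 0.06 rad and value of joint catch below 0.05 rad and linear speed of rack_blue below 0.01 m/s and contact force between the fingers and rack_blue below 0.3 N and distance of rack_orange_mid from where it was at the start of the episode below 0.02 m and angle between rack_orange_mid's own z axis and vertical below 0.1 rad) or (x of rack_orange_mid in the frame of dock between -0.004 and 0.012 m and y of rack_orange_mid in the frame of dock between -0.006 and 0.006 m and z of rack_orange_mid in the frame of dock between 0.06 and 0.074 m and angle between the x axis of rack_orange_mid and the x axis of dock, either way round below 0.08 rad and angle between rack_orange_mid's own z axis and vertical below 0.06 rad and value of joint catch below 0.05 rad and linear speed of rack_orange below 0.01 m/s and contact force between the fingers and rack_orange below 0.3 N and distance of rack_blue_mid from where it was at the start of the episode below 0.02 m and angle between rack_blue_mid's own z axis and vertical below 0.1 rad))); the robot touches nothing.
It fails at once if the gripper or arm touches the catch (contact force between any of the fingers, the arm and catch above 0.5 N).
It fails at once if a rack is tipped by more than about 30 degrees (angle between any of rack_blue_mid, rack_orange_mid's own z axis and vertical above 0.55 rad).
It fails at once if a rack is pressed against the dock's rubber end stop with more than 40 N (contact force between any of rack_blue, rack_orange and endstop above 40 N).
It fails at once if a bystander is moved by more than 30 mm (distance of any of medium_bottle, oil_bottle, objective, dishes, slide_box, hex_driver, lens_pot from where it was at the start of the episode above 0.03 m).
It also fails if it takes over 64 s, if anything falls off the work surface, if the arm or the gripper's body presses on something with over 40 N, if the wrist force passes 120 N, or if a joint passes its speed limit or range.

## Working session

There is one attempt and no reset: what is moved stays moved. The work goes in short steps, Python scripts to look and compute and a tool call to move; the robot and the scene stay as the last step left them, time stands still between calls to the robot, and variables do not carry over. Pictures are saved under pics/ and viewed, and the job is handed in when it is done.

Besides the shell and the picture viewer there is one more tool, called as name(argument=value, ...) on one line, values as JSON. servo_tool: Moves the arm, as the interface text tells. Scaled input: -1 to 1 covers 0.1 m each way for a shift and 4 degrees each way for a turn. Its arguments: {"type":"object","properties":{"motion":{"type":"array"},"squeeze":{"type":"number"}},"required":["motion"]}

```bash
mkdir -p pics; ls
python3 - <<'E'
from cell import state,capture
import cv2
print(state())
for n in ("side","top","wrist"):
    c=capture(n); cv2.imwrite(f"pics/{n}0.png",c["pixels"]); print(n,c["intrinsics"],c["rvec"],c["tvec"])
E
```

```text
pics
{'clock': 0.0, 'qpos': array([-74.84002873,  30.77885655,  -0.25451856,  88.17155621,
         0.14850279,  61.1528915 ,  -4.07937948]), 'qd': array([ 0.04992309,  0.1062827 , -0.00124633, -0.12333781, -0.01516951,
        0.03785487,  0.00148774]), 'effort': array([-9.75534458e-04, -5.83398414e+01,  1.04814425e+00, -2.59111243e+01,
        1.22909443e-02,  9.27230401e-03, -2.61585961e-05]), 'eef_pos': array([0.21095177, 0.61426771, 0.30299174]), 'eef_rot': array([-1.79897266e+02,  7.02884087e-03,  1.61051208e+02]), 'force': array([-0.01923661, -0.07675926, -0.16807653]), 'moment': array([-0.01605743,  0.02648414, -0.00935924]), 'gripper_width': 1.0017183669732912}
side [[510.05654667   0.         317.59439063]
 [  0.         510.05654667 204.66005876]
 [  0.           0.           1.        ]] [ 2.09925874 -0.30114835  0.18143039] [-0.47943769  0.15532864  1.51632543]
top [[441.25258188   0.         319.64849676]
 [  0.         441.25258188 194.74653682]
 [  0.           0.           1.        ]] [ 2.11418058 -2.17227747  0.12145973] [-0.02588853  0.52979394  1.49955332]
wrist [[303.53173835   0.         320.85905068]
 [  0.         303.53173835 204.97853991]
 [  0.           0.           1.        ]] [-2.35168168 -1.67944214 -0.24672216] [-0.64880428 -0.03782487  0.37903161]
```

View pics/side0.png

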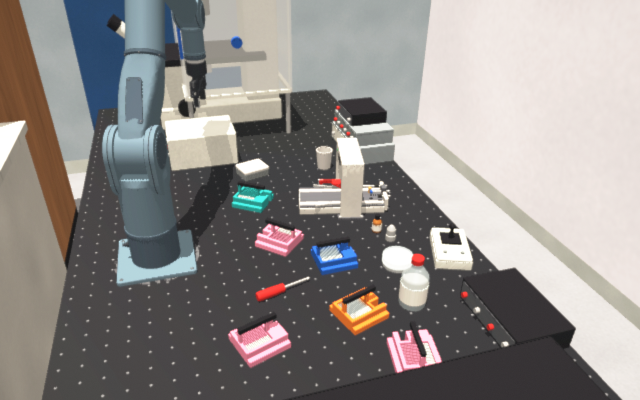

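View pics/top0.png

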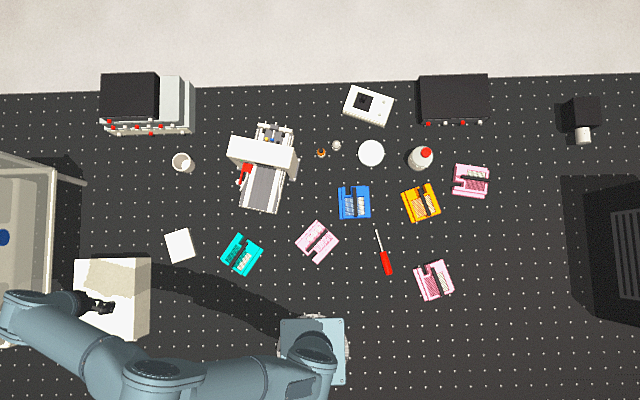

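View pics/wrist0.png

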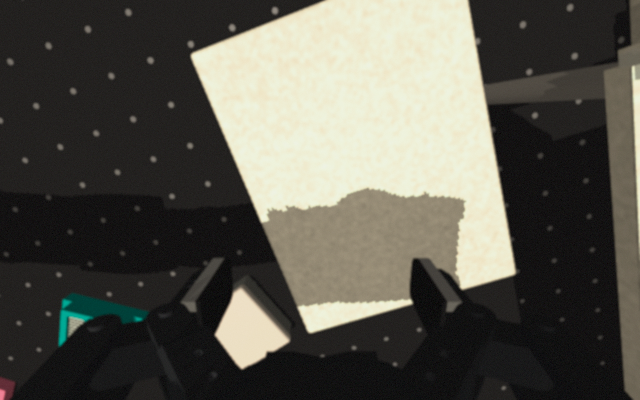

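Overview: the dock is at top-view (262,165), blue rack (354,202), orange (420,203); pink and turquoise ones are look-alikes. I'll enlarge the dock and racks.

Run:
```python
import cv2
t=cv2.imread("pics/top0.png"); s=cv2.imread("pics/side0.png")
cv2.imwrite("pics/c1.png",cv2.resize(t[110:225,220:310],None,fx=5,fy=5,interpolation=cv2.INTER_CUBIC))
cv2.imwrite("pics/c2.png",cv2.resize(t[170:235,325:455],None,fx=6,fy=6,interpolation=cv2.INTER_CUBIC))
cv2.imwrite("pics/c3.png",cv2.resize(s[130:340,280:420],None,fx=2.8,fy=2.8,interpolation=cv2.INTER_CUBIC))
cv2.imwrite("pics/c4.png",cv2.resize(s[170:225,290:400],None,fx=7,fy=7,interpolation=cv2.INTER_CUBIC))
```

```text
(no output)
```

View pics/c1.png

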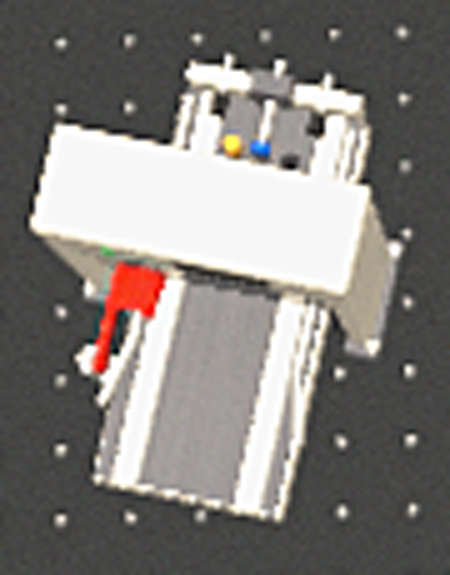

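View pics/c2.png

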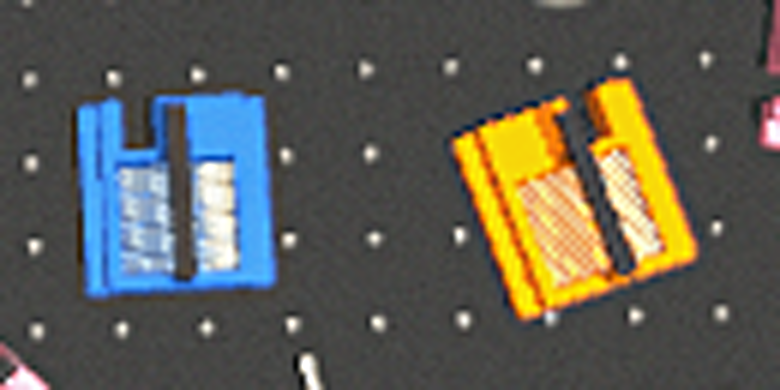

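View pics/c4.png

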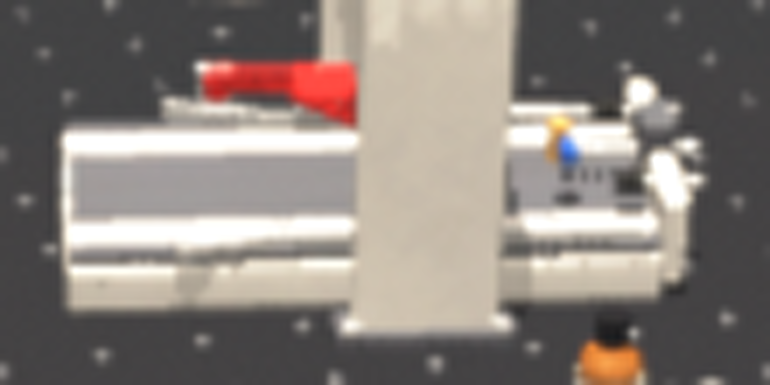

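Pin: yellow dot left of the blue plunger at top px ≈(266,139), with the black plug to the right, so the pin is on the left. The blue rack at (354,202) has its notch left of the handle and fits. Orange at (420,203) has its notch on the right. Now measuring.

```bash
cat > h.py <<'E'
import numpy as np,cv2
from cell import capture,state
class Cam:
    def __init__(s,c):
        s.K=np.array(c["intrinsics"]);s.rv=np.array(c["rvec"]).ravel();s.t=np.array(c["tvec"]).ravel();s.R=cv2.Rodrigues(s.rv)[0];s.px=np.array(c["pixels"])
        s.o=-s.R.T@s.t
    def pl(s,p,z):
        d=s.R.T@np.linalg.inv(s.K)@np.array([p[0],p[1],1.]);return s.o+d*(z-s.o[2])/d[2]
    def pr(s,P): return cv2.projectPoints(np.array(P,float).reshape(-1,3),s.rv,s.t,s.K,None)[0].reshape(-1,2)
def fit(D,W):
    D=np.array(D);W=np.array(W);dm=D.mean(0);wm=W.mean(0)
    a=D-dm;b=W-wm;th=np.arctan2((a[:,0]*b[:,1]-a[:,1]*b[:,0]).sum(),(a*b).sum())
    R=np.array([[np.cos(th),-np.sin(th)],[np.sin(th),np.cos(th)]]);t=wm-R@dm
    return th,t,R,(D@R.T+t-W)*1000
E
python3 - <<'E'
from h import *
T=Cam(capture("top"));S=Cam(capture("side"))
im=T.px
hsv=cv2.cvtColor(im,cv2.COLOR_BGR2HSV)
g=cv2.cvtColor(im,cv2.COLOR_BGR2GRAY)
m=((g>235)*255).astype(np.uint8)
sub=np.zeros_like(m);sub[125:185,220:305]=m[125:185,220:305]
n,l,st,_=cv2.connectedComponentsWithStats(sub)
k=1+np.argmax(st[1:,4]);print(st[k])
big=cv2.resize(im[110:225,220:310],None,fx=8,fy=8,interpolation=cv2.INTER_CUBIC)[0:600]
cv2.imwrite("pics/c5.png",big)
cs,_=cv2.findContours((l==k).astype(np.uint8),cv2.RETR_EXTERNAL,cv2.CHAIN_APPROX_NONE)
ap=cv2.approxPolyDP(cs[0],3,True).reshape(-1,2);print(ap)
for p in ap: print(p,T.pl(p,.205))
for p in [(239.4,206.6),(276,214)]: print("bed",T.pl(p,.03))
print("pin",T.pl((266.4,139),.052))
# racks
for nm,lo,hi in (("blue",(100,120,60),(120,255,255)),("orange",(8,150,120),(25,255,255))):
    mk=cv2.inRange(hsv,lo,hi);mk=cv2.morphologyEx(mk,cv2.MORPH_CLOSE,np.ones((3,3)))
    n,l,st,ce=cv2.connectedComponentsWithStats(mk)
    for i in range(1,n):
        if st[i,4]>300:
            c,_=cv2.findContours((l==i).astype(np.uint8),cv2.RETR_EXTERNAL,cv2.CHAIN_APPROX_NONE)
            r=cv2.minAreaRect(c[0]);print(nm,st[i],r,T.pl(r[0],.02))
E
```

```text
[ 226  128   68   41 1524]
[[231 135]
 [227 155]
 [288 168]
 [293 148]
 [292 136]
 [288 146]
 [288 133]
 [281 145]
 [263 141]
 [261 128]
 [257 140]
 [258 129]
 [254 139]]
[231 135] [0.70447621 0.23182622 0.205     ]
[227 155] [0.64030812 0.24437636 0.205     ]
[288 168] [0.59305182 0.05321429 0.205     ]
[293 148] [0.6563906 0.0364758 0.205    ]
[292 136] [0.69515078 0.03894432 0.205     ]
[288 146] [0.66330152 0.05207772 0.205     ]
[288 133] [0.70526108 0.05139886 0.205     ]
[281 145] [0.66720115 0.07404734 0.205     ]
[263 141] [0.68186384 0.13063356 0.205     ]
[261 128] [0.72421812 0.13660804 0.205     ]
[257 140] [0.68568767 0.14955672 0.205     ]
[258 129] [0.72126633 0.14614248 0.205     ]
[254 139] [0.68921867 0.15901733 0.205     ]
bed [0.49582858 0.24093805 0.03      ]
bed [0.4663912  0.11327738 0.03      ]
pin [0.7290905  0.14108337 0.052     ]
blue [338 185  33  35 631] ((353.8431091308594, 201.832763671875), (32.88433074951172, 31.651172637939453), 86.633544921875) [ 0.50247883 -0.15892609  0.02      ]
orange [400 186  41  37 518] ((420.2000427246094, 202.40003967285156), (33.28556442260742, 31.594589233398438), 69.14553833007812) [ 0.493977   -0.38977042  0.02      ]
```

View pics/c5.png

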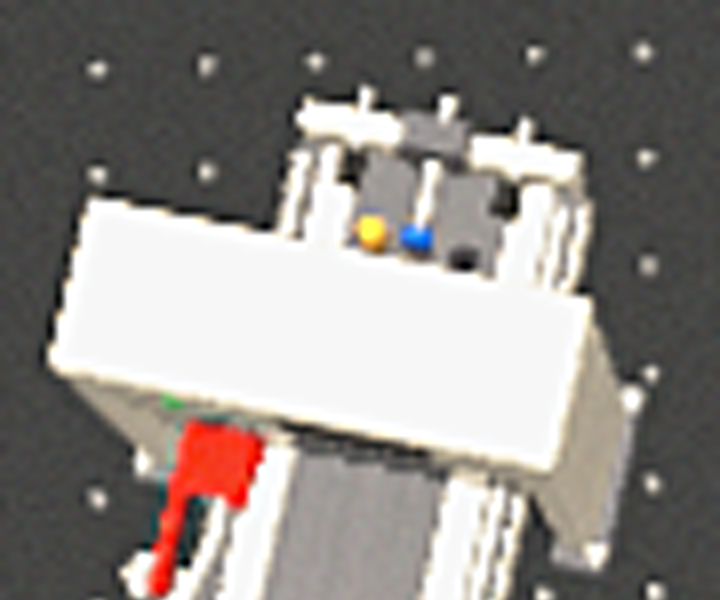

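Bridge-top corners at 8x crop: (50,370),(92,197),(592,303),(550,472); pin at (371,232). The near-bed corners come from the 5x crop. I'll fit the dock pose from these, and refine the blue rack's corners and handle.

Run:
```python
from h import *
T=Cam(capture("top"));S=Cam(capture("side"))
u=lambda x,y,f,ox,oy:((x+.5)/f-.5+ox,(y+.5)/f-.5+oy)
D=[];W=[]
for d,p in (((-70,102),(50,370)),((0,102),(92,197)),((0,-102),(592,303)),((-70,-102),(550,472))):
    D.append(np.array(d)/1e3);W.append(T.pl(u(*p,8,220,110),.205)[:2])
b1=T.pl(u(97,483,5,220,110),.03)[:2];b2=T.pl(u(281,520,5,220,110),.03)[:2]
print("bed width",np.linalg.norm(b1-b2))
D.append(np.array([-.205,0]));W.append((b1+b2)/2)
D.append(np.array([.044,.02]));W.append(T.pl(u(371,232,8,220,110),.052)[:2])
th,t,R,res=fit(D,W);print(np.degrees(th),t,"\n",res)
np.savez("dock.npz",th=th,t=t)
P=lambda d:np.r_[R@np.array(d[:2])+t,d[2]]
pts=[P(d) for d in ((-.07,.102,.205),(-.07,-.102,.205),(0,.102,.205),(.044,.02,.052),(-.205,.066,.03),(-.205,-.066,.03),(-.07,-.102,0.),(0,-.102,0),(-.089,.05,.052))]
for C,n in((T,"t"),(S,"s")):
    v=C.px.copy();q=C.pr(pts)
    x0,y0=((220,110) if n=="t" else (285,125))
    f=5
    v=cv2.resize(v[y0:y0+115,x0:x0+120],None,fx=f,fy=f,interpolation=cv2.INTER_CUBIC)
    for a in q: cv2.circle(v,tuple(int(k) for k in (((a+.5)-[x0,y0])*f)),3,(255,0,255),1)
    cv2.imwrite(f"pics/d_{n}.png",v)
for C,n,x0,y0 in((T,"t",330,175),(S,"s",300,225)):
    cv2.imwrite(f"pics/b_{n}.png",cv2.resize(C.px[y0:y0+55,x0:x0+70],None,fx=10,fy=10,interpolation=cv2.INTER_CUBIC))
```

```text
bed width 0.13171909089352912
-13.25349520228499 [0.68265977 0.13317623] 
 [[ 0.09266778  0.39198884]
 [-1.06503701  0.82895787]
 [ 1.13345716 -0.78416833]
 [-0.09919155 -2.3262897 ]
 [ 0.58138305  2.02755118]
 [-0.64327943 -0.13803985]]
```

View pics/d_s.png

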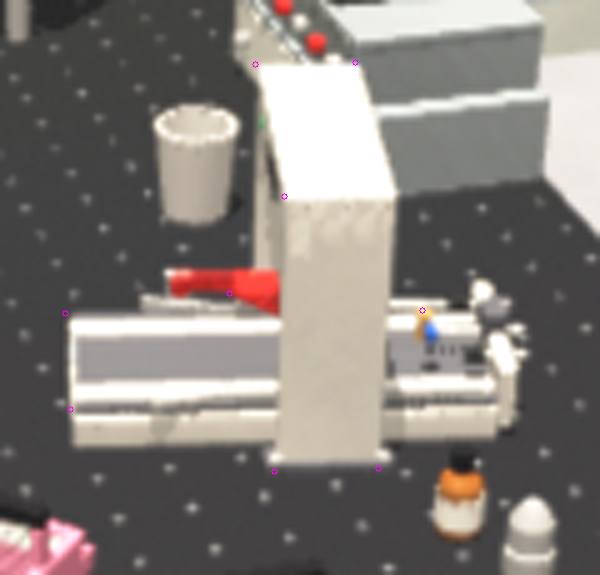

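View pics/b_t.png

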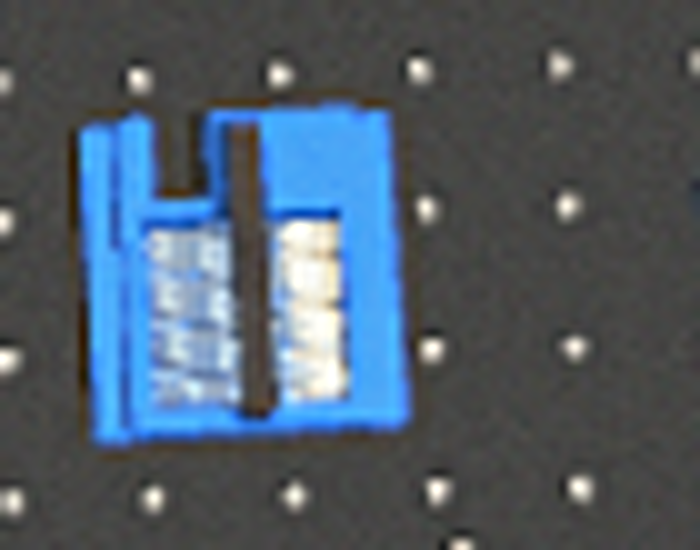

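View pics/b_s.png

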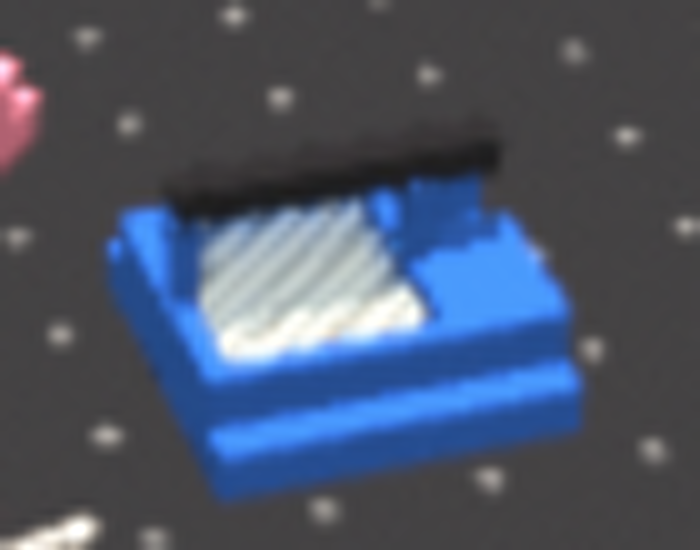

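Run:
```python
from h import *
from scipy.spatial.transform import Rotation as Ro
T=Cam(capture("top"));S=Cam(capture("side"));w=Cam(capture("wrist"));s=state()
u=lambda x,y,f,ox,oy:((x+.5)/f-.5+ox,(y+.5)/f-.5+oy)
r=T.pl(u(258,415,10,330,175),.074)[:2];f=T.pl(u(244,125,10,330,175),.074)[:2]
print("handle",r,f,np.linalg.norm(f-r),np.degrees(np.arctan2(*(f-r)[::-1])),"centre",(r+f)/2+3e-3*(f-r)/np.linalg.norm(f-r))
# skirt: left edge z .016
a=T.pl(u(95,442,10,330,175),.016)[:2];b=T.pl(u(80,125,10,330,175),.016)[:2]
print("left skirt",a,b,np.linalg.norm(a-b),np.degrees(np.arctan2(*(b-a)[::-1])))
m=(a+b)/2;d=(b-a)/np.linalg.norm(b-a);print("centre by skirt",m+np.array([d[1],-d[0]])*.054)
# side: skirt bottom right corners z0 , top z .016
for p,z in (((222,500),0),((580,430),0),((215,430),.016),((582,365),.016),((185,213),.067),((490,155),.067)):
    print("side",T and S.pl(u(*p,10,300,225),z))
R=Ro.from_euler("xyz",s["eef_rot"],degrees=True).as_matrix()
print("cam in tool",R.T@(w.o-s["eef_pos"]));print("toolaxes",R)
print("cam axes in tool", R.T@w.R.T)
```

```text
handle [ 0.44803337 -0.15904459] [ 0.54665655 -0.15789026] 0.09862993765991078 0.6705880720111624 centre [ 0.50034475 -0.15843231]
left skirt [ 0.44495948 -0.10546477] [ 0.5569964  -0.10370643] 0.11205072267599112 0.8991422473074724
centre by skirt [ 0.50182533 -0.15857895]
side [ 0.44869734 -0.21452852  0.        ]
side [ 5.57999444e-01 -2.12590318e-01 -1.11022302e-16]
side [ 0.44999157 -0.20277406  0.016     ]
side [ 0.5612928  -0.20316668  0.016     ]
side [ 0.45126542 -0.16706038  0.067     ]
side [ 0.54477289 -0.16388243  0.067     ]
cam in tool [ 7.40077009e-02  3.29601634e-05 -6.89501513e-02]
toolaxes [[-9.45803214e-01  3.24740327e-01  1.10706049e-05]
 [ 3.24740326e-01  9.45803213e-01 -5.18531697e-05]
 [-2.73094290e-05 -4.54478227e-05 -9.99999999e-01]]
cam axes in tool [[-1.35754634e-04 -9.56803187e-01 -2.90736380e-01]
 [ 9.99999549e-01  1.43342372e-04 -9.38668259e-04]
 [ 9.39795625e-04 -2.90736376e-01  9.56802736e-01]]
```

servo_tool(motion=[[0.2,-0.35,0,0,0,0.5,0.2],[0.2,-0.35,0,0,0,0.5,0.4],[0.2,-0.35,0,0,0,0.5,0.4],[0.2,-0.35,0,0,0,0.5,0.4],[0.2,-0.35,0,0,0,0.5,0.4]], squeeze=40)

```text
clock: 0.92
eef_pos: [0.3118, 0.438, 0.3041]
eef_rot: [180.0, 0.0, 171.2]
force: [0.6, -0.0, 0.1]
gripper_width: 0.594
```

servo_tool(motion=[[0.2,-0.35,0,0,0,0.5,0.4],[0.2,-0.35,0,0,0,0.5,0.4],[0.2,-0.35,0,0,0,0.5,0.4],[0.2,-0.35,0,0,0,0.5,0.4],[0.2,-0.35,0,0,0,0.4,0.4]])

```text
clock: 1.33
eef_pos: [0.4118, 0.263, 0.3043]
eef_rot: [180.0, 0.0, -179.2]
force: [1.1, 0.2, -0.1]
gripper_width: 0.598
```

servo_tool(motion=[[0.2,-0.35,0,0,0,0,0.4],[0.06,-0.35,0,0,0,0,0.4],[0.06,-0.35,0,0,0,0,0.4],[0.06,-0.35,0,0,0,0,0.4],[0.06,-0.35,0,0,0,0,0.4]])

```text
clock: 1.75
eef_pos: [0.4552, 0.088, 0.3042]
eef_rot: [180.0, 0.0, -179.4]
force: [0.5, 0.4, -0.5]
gripper_width: 0.605
```

servo_tool(motion=[[0.08,-0.38,-0.05,0,0,0,0.4],[0.08,-0.38,-0.05,0,0,0,0.4],[0.08,-0.38,-0.05,0,0,0,0.4],[0.08,-0.38,-0.05,0,0,0,0.4],[0.08,-0.38,-0.05,0,0,0,0.4]])

```text
clock: 2.17
eef_pos: [0.4953, -0.1021, 0.279]
eef_rot: [180.0, 0.1, -179.3]
force: [1.3, 0.3, -0.8]
gripper_width: 0.599
```

servo_tool(motion=[[0.06,-0.38,-0.1,0,0,0,0.4],[0,-0.2,-0.2,0,0,0,0.4],[0,0,-0.2,0,0,0,0.4],[0,0,0,0,0,0,0.4],[0,0,0,0,0,0,0.4]])

```text
clock: 2.58
eef_pos: [0.5006, -0.1578, 0.2285]
eef_rot: [180.0, -0.1, -179.3]
force: [0.6, 0.1, -0.9]
gripper_width: 0.599
```

Run:
```python
from h import *
w=Cam(capture("wrist"));s=state();print(s["eef_pos"],s["eef_rot"])
cv2.imwrite("pics/w1.png",w.px)
print(w.pr([(.4485+0.,-.159,.074),(.5485,-.159,.074),(.557,-.105,.016),(.447,-.105,.016)]))
```

```text
[ 0.50140094 -0.15746075  0.2293843 ] [ 1.79969582e+02  2.54083131e-03 -1.79288871e+02]
[[320.04194774 144.79659269]
 [318.76073546 268.37946109]
 [372.36325914 248.46272197]
 [379.66070904 137.49879429]]
```

View pics/w1.png

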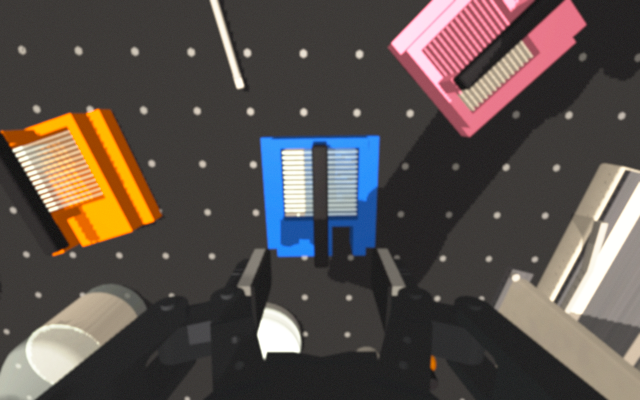

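Wrist view: handle from (320,143) to (321,266), as predicted within 2 px, with the notch at (343,235) on the left side. Descend and grip.

servo_tool(motion=[[0,-0.01,-0.3,0,0,0,0.4],[0,0,-0.3,0,0,0,0.4],[0,0,-0.25,0,0,0,0.4],[0,0,-0.21,0,0,0,0.4],[0,0,0,0,0,0,0.4]])

```text
clock: 3.05
eef_pos: [0.5002, -0.1574, 0.1209]
eef_rot: [179.9, -0.2, -179.2]
force: [-0.3, 0.9, 0.3]
gripper_width: 0.606
```

servo_tool(motion=[[0,0,0,0,0,0,1],[0,0,0,0,0,0,1],[0,0,0,0,0,0,1],[0,0,0,0,0,0,1],[0,0,0,0,0,0,1]])

```text
clock: 3.47
eef_pos: [0.5025, -0.1592, 0.1248]
eef_rot: [-180.0, 0.2, -179.3]
force: [-0.7, 1.8, 8.2]
gripper_width: 0.13
```

Run:
```python
from h import *
w=Cam(capture("wrist"));s=state();print(s["eef_pos"],s["eef_rot"],s["force"],s["gripper_width"])
S=Cam(capture("side")).px
cv2.imwrite("pics/w2.png",np.hstack([cv2.resize(w.px,(480,300)),cv2.resize(S[190:310,280:408],(320,300))]))
```

```text
[ 0.5024622  -0.15923468  0.12482302] [-179.98221463    0.18970904 -179.31340155] [-0.96809583  1.41971794  7.40307411] 0.13166257687272304
```

View pics/w2.png

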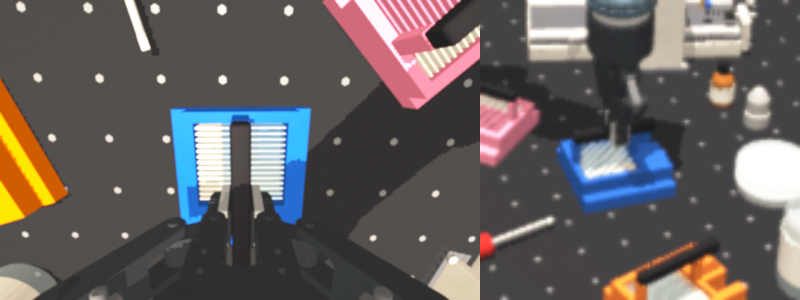

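servo_tool(motion=[[0,0,0.05,0,0,0,1],[0,0,0.15,0,0,0,1],[0,0,0.25,0,0,0,1],[0,0,0.3,0,0,0,1],[0,0,0.25,0,0,0,1]], squeeze=60)

```text
clock: 3.98
eef_pos: [0.5006, -0.1593, 0.2247]
eef_rot: [-180.0, -0.0, -179.4]
force: [0.3, 0.5, -4.3]
gripper_width: 0.129
```

servo_tool(motion=[[0,0.1,0.05,0,0,-0.3,1],[0,0.2,0,0,0,-0.3,1],[0,0.25,0,0,0,-0.3,1],[0,0.25,0,0,0,-0.3,1],[0,0.25,0,0,0,-0.3,1]])

```text
clock: 4.4
eef_pos: [0.5005, -0.0533, 0.2283]
eef_rot: [180.0, -0.0, 174.5]
force: [0.6, -0.3, -4.5]
gripper_width: 0.124
```

servo_tool(motion=[[0,0.25,0,0,0,-0.3,1],[0,0.25,0,0,0,-0.3,1],[0,0.25,0,0,0,-0.3,1],[0,0.25,0,0,0,-0.3,1],[0,0.25,0,0,0,-0.3,1]])

```text
clock: 4.82
eef_pos: [0.5004, 0.0718, 0.2283]
eef_rot: [-180.0, -0.0, 168.6]
force: [1.5, 1.6, -4.8]
gripper_width: 0.123
```

servo_tool(motion=[[0,0.25,0,0,0,-0.3,1],[0,0.25,0,0,0,-0.2,1],[0,0.25,0,0,0,0,1],[0,0.15,0,0,0,0,1],[0,0,0,0,0,0,1]])

```text
clock: 5.23
eef_pos: [0.5003, 0.1654, 0.2282]
eef_rot: [179.9, -0.0, 167.0]
force: [-0.2, 1.2, -5.1]
gripper_width: 0.122
```

Run:
```python
from h import *
w=Cam(capture("wrist"));s=state();print(s["eef_pos"],s["eef_rot"],s["force"],s["gripper_width"])
T=Cam(capture("top")).px
cv2.imwrite("pics/w3.png",w.px);cv2.imwrite("pics/t3.png",cv2.resize(T[110:230,215:315],None,fx=5,fy=5,interpolation=cv2.INTER_CUBIC))
```

```text
[0.50042331 0.16284811 0.22810576] [ 1.79965594e+02 -2.76898169e-02  1.66866379e+02] [-0.56665623  0.39784202 -3.17424627] 0.12583334365270638
```

View pics/w3.png

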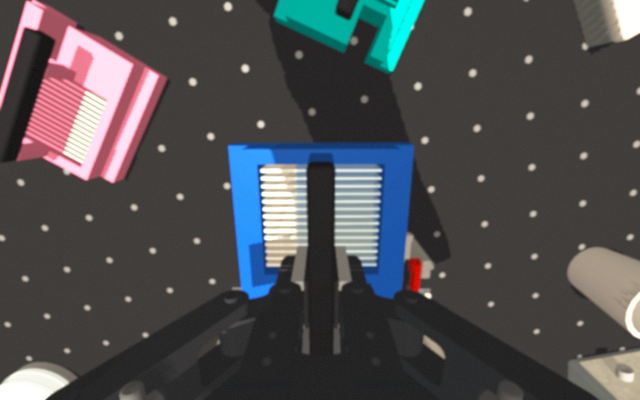

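View pics/t3.png

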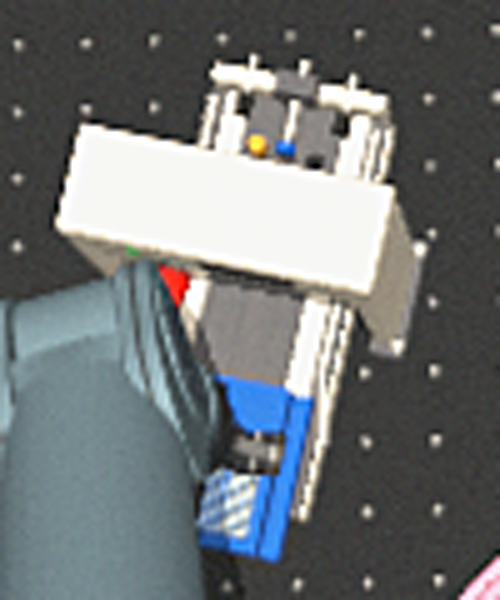

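servo_tool(motion=[[0.08,0.05,0,0,0,0,1],[0.08,0.04,-0.1,0,0,0,1],[0,0,-0.2,0,0,0,1],[0,0,-0.2,0,0,0,1],[0,0,-0.1,0,0,0,1]])

```text
clock: 5.75
eef_pos: [0.5168, 0.1685, 0.1661]
eef_rot: [-179.9, -0.1, 166.6]
force: [-0.3, 0.1, -4.7]
gripper_width: 0.127
```

servo_tool(motion=[[0,0,-0.04,0,0,0,1],[0,0,0,0,0,0,1],[0,0,0,0,0,0,1],[0,0,0,0,0,0,1],[0,0,0,0,0,0,1]])

```text
clock: 6.17
eef_pos: [0.5178, 0.1699, 0.1649]
eef_rot: [179.9, 0.1, 166.6]
force: [-0.0, -0.4, -4.4]
gripper_width: 0.126
```

Run:
```python
from h import *
w=Cam(capture("wrist"));s=state();print(s["eef_pos"],s["eef_rot"],s["force"],s["gripper_width"])
d=np.load("dock.npz");th=d["th"];R=np.array([[np.cos(th),-np.sin(th)],[np.sin(th),np.cos(th)]])
print("dock",R.T@(s["eef_pos"][:2]-d["t"]))
T=Cam(capture("top")).px;S=Cam(capture("side")).px
cv2.imwrite("pics/w4.png",w.px);cv2.imwrite("pics/t4.png",np.hstack([cv2.resize(T[110:230,215:315],(400,480),interpolation=cv2.INTER_CUBIC),cv2.resize(S[130:250,285:385],(400,480),interpolation=cv2.INTER_CUBIC)]))
```

```text
[0.5175827  0.16994738 0.16474248] [1.79944035e+02 6.83717955e-02 1.66647282e+02] [-0.50343494  0.58580428 -4.085726  ] 0.12735954800568985
dock [-0.16911043 -0.00205377]
```

View pics/w4.png

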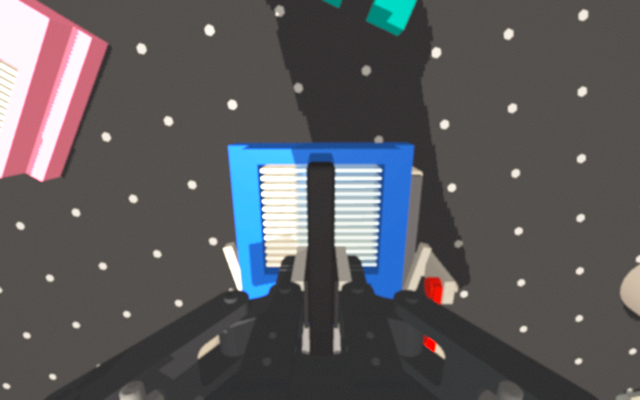

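View pics/t4.png

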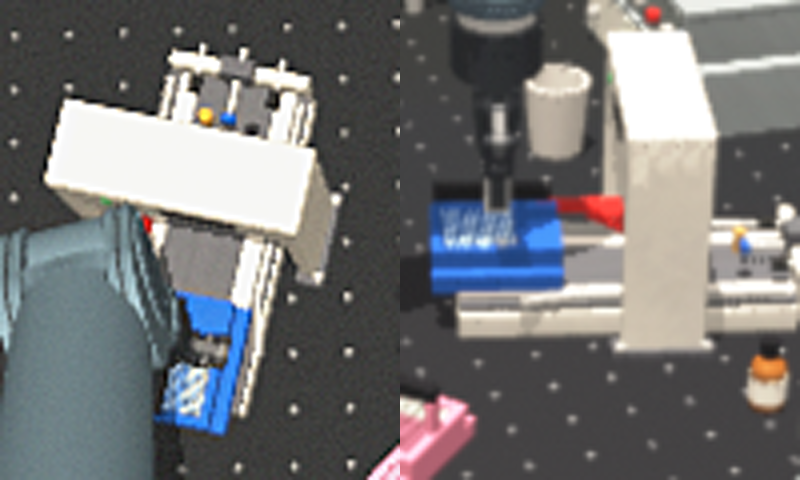

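Flare tips in the wrist view at (227,245) and (425,245) have midpoint 326, against rack centre 321. The rack is about 3 mm to the right of the lane, which agrees with the fit (−2 mm). Shift left 3 mm and lower.

servo_tool(motion=[[0.005,0.025,0,0,0,0,1],[0,0.005,-0.03,0,0,0,1],[0,0,-0.03,0,0,0,1],[0,0,-0.02,0,0,0,1],[0,0,0,0,0,0,1]])

```text
clock: 6.73
eef_pos: [0.5172, 0.1726, 0.1552]
eef_rot: [-180.0, -0.0, 166.7]
force: [0.8, -0.2, -4.4]
gripper_width: 0.126
```

servo_tool(motion=[[0,0,-0.015,0,0,0,1],[0,0,-0.01,0,0,0,1],[0,0,0,0,0,0,1],[0,0,0,0,0,0,1],[0,0,0,0,0,0,1]])

```text
clock: 7.15
eef_pos: [0.5184, 0.1729, 0.1549]
eef_rot: [179.9, 0.1, 166.6]
force: [-3.5, -1.5, 10.4]
gripper_width: 0.126
```

On the bed. Ease off and open.

servo_tool(motion=[[0,0,0.015,0,0,0,1],[0,0,0,0,0,0,0.6],[0,0,0,0,0,0,0.5],[0,0,0,0,0,0,0.5],[0,0,0,0,0,0,0.5]])

```text
clock: 7.57
eef_pos: [0.5178, 0.1728, 0.1549]
eef_rot: [180.0, 0.0, 166.6]
force: [-0.3, -0.1, 0.8]
gripper_width: 0.5
```

servo_tool(motion=[[0,0,0.1,0,0,0,0.5],[0,0,0.25,0,0,0,0.5],[0,0,0.35,0,0,0,0.5],[-0.1,0.03,0.35,0,0,0,0.5],[-0.2,0.05,0.2,0,0,0,0.7]])

```text
clock: 7.98
eef_pos: [0.4903, 0.1803, 0.2842]
eef_rot: [179.8, 0.3, 166.5]
force: [1.1, 1.5, -0.0]
gripper_width: 0.371
```

servo_tool(motion=[[-0.35,0.08,0,0,0,0,1],[-0.35,0.08,0,0,0,0,1],[-0.2,0.05,0,0,0,0,1],[0,0,0,0,0,0,1],[0,0,0,0,0,0,1]])

```text
clock: 8.4
eef_pos: [0.3972, 0.2021, 0.2807]
eef_rot: [179.9, 0.0, 166.8]
force: [0.3, 0.1, 1.9]
gripper_width: -0.004
```

Run:
```python
from h import *
w=Cam(capture("wrist"));s=state();print(s["eef_pos"],s["eef_rot"],s["force"],s["gripper_width"],s["qpos"])
T=Cam(capture("top")).px;S=Cam(capture("side")).px
cv2.imwrite("pics/w5.png",w.px);cv2.imwrite("pics/t5.png",np.hstack([cv2.resize(T[110:230,215:315],(400,480),interpolation=cv2.INTER_CUBIC),cv2.resize(S[130:250,285:385],(400,480),interpolation=cv2.INTER_CUBIC)]))
```

```text
[0.39823614 0.20188233 0.280657  ] [1.79934203e+02 7.55085766e-02 1.66669122e+02] [-0.44296107 -0.0198179  -0.12973602] -0.0004327464811043826 [-45.67060667  12.69597527  14.87053709 119.74122572  -4.34770977
  47.95688213  48.43012188]
```

View pics/w5.png

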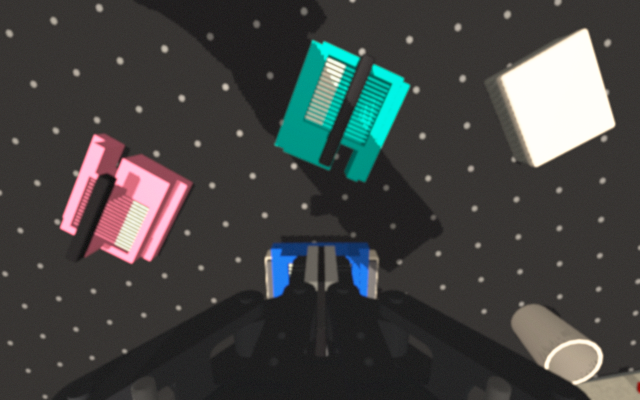

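View pics/t5.png

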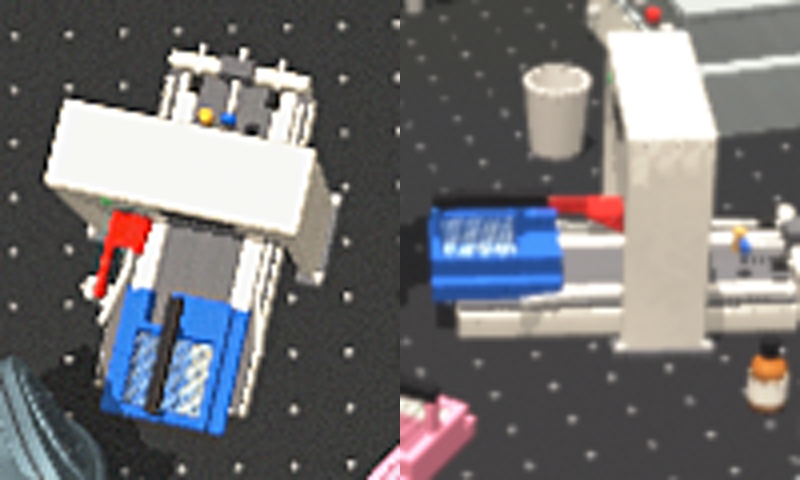

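Rack sits on the mouth between the flares, with the fingers shut behind it. Lean back 20° while high, then descend behind the rear wall.

servo_tool(motion=[[0.05,-0.01,0,-0.23,-0.97,0,1],[0.05,-0.01,0,-0.23,-0.97,0,1],[0,0,0,-0.23,-0.97,0,1],[0,0,0,-0.23,-0.97,0,1],[0,0,0,-0.23,-0.97,0,1]])

```text
clock: 8.97
eef_pos: [0.4089, 0.1995, 0.2803]
eef_rot: [179.9, 20.2, 166.5]
force: [-0.0, -0.9, 0.1]
gripper_width: -0.001
```

servo_tool(motion=[[0,0,-0.3,0,0,0,1],[0,0,-0.35,0,0,0,1],[0,0,-0.35,0,0,0,1],[0,0,-0.35,0,0,0,1],[0,0,-0.2,0,0,0,1]])

```text
clock: 9.38
eef_pos: [0.4056, 0.1945, 0.1304]
eef_rot: [-178.7, 19.8, 166.8]
force: [-0.3, -1.3, 0.1]
gripper_width: -0.001
```

```bash
cat >> h.py <<'E'
from scipy.spatial.transform import Rotation as Ro
def rep():
    s=state();d=np.load("dock.npz");th=float(d["th"]);R=np.array([[np.cos(th),-np.sin(th)],[np.sin(th),np.cos(th)]])
    M=Ro.from_euler("xyz",s["eef_rot"],degrees=True).as_matrix();R3=np.eye(3);R3[:2,:2]=R
    p=np.r_[R.T@(s["eef_pos"][:2]-d["t"]),s["eef_pos"][2]];z=R3.T@M[:,2];x=R3.T@M[:,0]
    tip=p+.073*z;print("TCP dock",(p*1e3).round(1),"lean",np.degrees(np.arcsin(z[0])).round(1),"zy",z[1].round(3),"tip",(tip*1e3).round(1),"edge",((tip-.011*x)*1e3).round(1),"q",s["qpos"].round(1))
    print("F dock",(R3.T@s["force"]).round(1),"clock",s["clock"])
E
python3 -c "
from h import *
rep()"
```

```text
TCP dock [-283.7   -3.8  130.4] lean 19.8 zy -0.022 tip [-259.    -5.4   61.8] edge [-248.7   -5.4   65.5] q [-57.5  28.9  19.5 133.3  41.4  11.4  -4.7]
F dock [ 0.  -1.4  0.1] clock 9.3833
```

Near the joint 4 and 6 limits here, so reduce the lean while still close in.

servo_tool(motion=[[0.1,-0.02,0.0,0.23,0.97,0,1],[0.1,-0.02,0,0.23,0.97,0,1],[0,0,0,0,0,0,1],[0,0,-0.05,0,0,0,1],[0,0,-0.05,0,0,0,1]])

```text
clock: 9.8
eef_pos: [0.421, 0.1951, 0.1233]
eef_rot: [-179.5, 15.0, 166.6]
force: [-0.3, 0.2, -0.3]
gripper_width: 0.003
```

```bash
python3 -c "
from h import *
rep()"
```

```text
TCP dock [-268.9    0.3  123.3] lean 15.0 zy -0.01 tip [-250.    -0.4   52.8] edge [-239.3   -0.4   55.7] q [-42.5  29.    6.3 129.3  35.3  15.4   5.8]
F dock [-0.3  0.1 -0.3] clock 9.8
```

servo_tool(motion=[[0.058,-0.014,-0.02,0,0,0,1],[0.058,-0.014,-0.02,0,0,0,1],[0.058,-0.014,0,0,0,0,1],[0.058,-0.014,0,0,0,0,1],[0.058,-0.014,0,0,0,0,1]])

```text
clock: 10.22
eef_pos: [0.45, 0.1885, 0.1195]
eef_rot: [-179.4, 14.9, 166.8]
force: [-1.5, -0.4, -0.3]
gripper_width: -0.001
```

```bash
python3 -c "
from h import *
rep()
T=Cam(capture('top')).px;S=Cam(capture('side')).px
cv2.imwrite('pics/t6.png',np.hstack([cv2.resize(T[110:230,215:315],(400,480),interpolation=cv2.INTER_CUBIC),cv2.resize(S[130:250,285:385],(400,480),interpolation=cv2.INTER_CUBIC)]))
"
```

```text
TCP dock [-239.2    0.5  119.5] lean 14.9 zy -0.01 tip [-2.204e+02 -2.000e-01  4.900e+01] edge [-2.098e+02 -2.000e-01  5.180e+01] q [-37.7  30.7   4.3 126.2  34.6  16.3   9.8]
F dock [-1.4 -0.8 -0.3] clock 10.2167
```

View pics/t6.png

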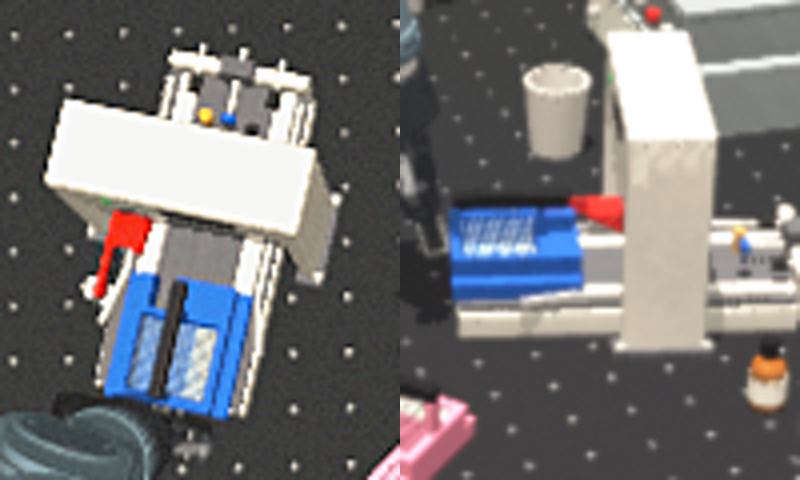

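servo_tool(motion=[[0.058,-0.014,0,0,0,0,1],[0.058,-0.014,0,0,0,0,1],[0.058,-0.014,0,0,0,0,1],[0.058,-0.014,0,0,0,0,1],[0.058,-0.014,0,0,0,0,1]])

```text
clock: 10.73
eef_pos: [0.4792, 0.1809, 0.1195]
eef_rot: [-179.4, 14.9, 166.7]
force: [-2.2, 0.1, 0.6]
gripper_width: 0.0
```

```bash
python3 -c "
from h import *
rep()
T=Cam(capture('top')).px;S=Cam(capture('side')).px
cv2.imwrite('pics/t7.png',np.hstack([cv2.resize(T[110:230,215:315],(400,480),interpolation=cv2.INTER_CUBIC),cv2.resize(S[130:250,285:385],(400,480),interpolation=cv2.INTER_CUBIC)]))
"
```

```text
TCP dock [-2.090e+02 -2.000e-01  1.195e+02] lean 14.9 zy -0.011 tip [-190.2   -1.    49. ] edge [-179.6   -1.    51.8] q [-33.   31.9   2.1 122.9  33.6  17.7  13.8]
F dock [-2.1 -0.4  0.6] clock 10.7333
```

View pics/t7.png

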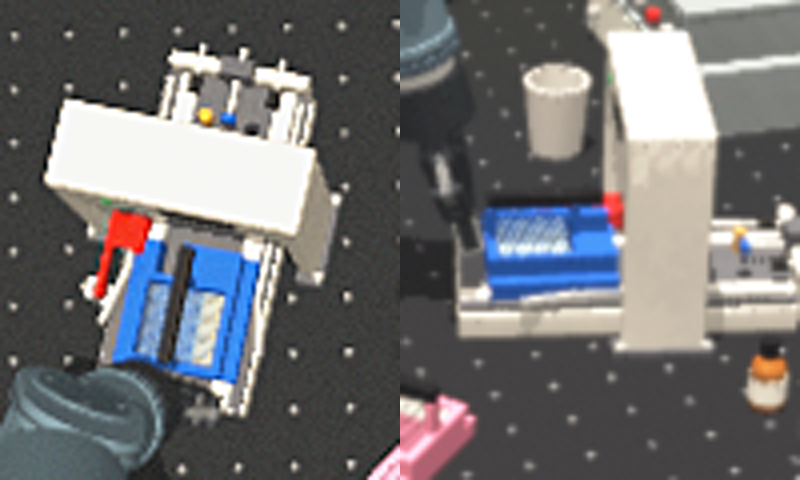

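Rack in the rails, nose near the ramp. Add lean as I push.

servo_tool(motion=[[0.034,-0.008,-0.01,-0.115,-0.485,0,1],[0.034,-0.008,-0.01,-0.115,-0.485,0,1],[0.034,-0.008,-0.01,-0.115,-0.485,0,1],[0.034,-0.008,-0.01,-0.115,-0.485,0,1],[0.034,-0.008,-0.01,-0.115,-0.485,0,1]])

```text
clock: 11.25
eef_pos: [0.4938, 0.1775, 0.1149]
eef_rot: [-179.3, 24.0, 166.8]
force: [-0.1, -0.5, -0.3]
gripper_width: 0.002
```

```bash
python3 -c "
from h import *
rep()
T=Cam(capture('top')).px;S=Cam(capture('side')).px
cv2.imwrite('pics/t8.png',np.hstack([cv2.resize(T[110:230,215:315],(400,480),interpolation=cv2.INTER_CUBIC),cv2.resize(S[130:250,285:385],(400,480),interpolation=cv2.INTER_CUBIC)]))
"
```

```text
TCP dock [-1.940e+02 -1.000e-01  1.149e+02] lean 24.0 zy -0.012 tip [-164.4   -1.    48.2] edge [-154.3   -1.    52.7] q [-45.2  34.1  14.1 126.1  65.9  11.1 -21.9]
F dock [-0.  -0.5 -0.3] clock 11.25
```

View pics/t8.png

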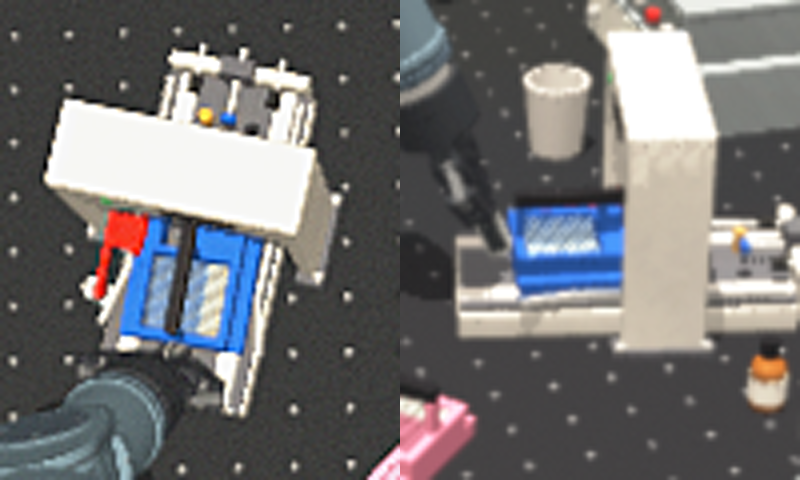

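servo_tool(motion=[[0.03,-0.007,-0.01,-0.086,-0.365,0,1],[0.03,-0.007,-0.01,-0.086,-0.365,0,1],[0.03,-0.007,-0.01,-0.086,-0.365,0,1],[0.03,-0.007,-0.01,-0.086,-0.365,0,1],[0.03,-0.007,-0.01,-0.086,-0.365,0,1]])

```text
clock: 11.77
eef_pos: [0.5089, 0.1737, 0.1099]
eef_rot: [-179.2, 31.4, 166.8]
force: [-2.5, 0.1, -0.8]
gripper_width: 0.003
```

```bash
python3 -c "
from h import *
rep()
w=Cam(capture('wrist')).px
cv2.imwrite('pics/w9.png',w)
"
```

```text
TCP dock [-178.4   -0.4  109.9] lean 31.4 zy -0.013 tip [-140.3   -1.3   47.6] edge [-131.    -1.3   53.4] q [-46.2  36.4  13.6 127.6 102.8  16.5 -60.5]
F dock [-2.4 -0.5 -0.8] clock 11.7667
```

View pics/w9.png

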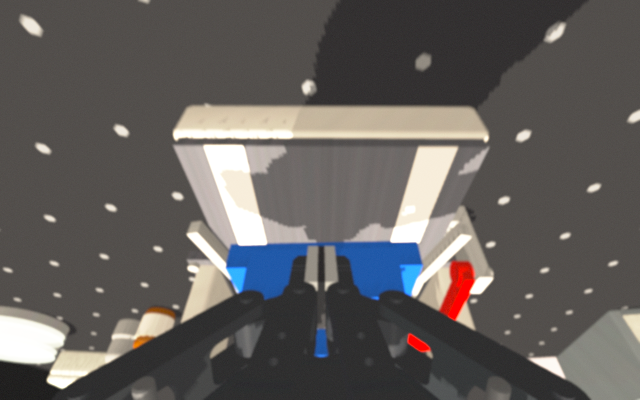

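servo_tool(motion=[[0.035,-0.008,-0.01,-0.075,-0.315,0,1],[0.035,-0.008,-0.01,-0.075,-0.315,0,1],[0.035,-0.008,-0.01,-0.075,-0.315,0,1],[0.035,-0.008,-0.01,-0.075,-0.315,0,1],[0.035,-0.008,-0.01,-0.075,-0.315,0,1]])

```text
clock: 12.23
eef_pos: [0.5264, 0.1694, 0.1049]
eef_rot: [-179.2, 37.9, 166.7]
force: [-1.6, 0.7, -0.4]
gripper_width: 0.002
```

```bash
python3 -c "
from h import *
rep()
T=Cam(capture('top')).px;S=Cam(capture('side')).px
cv2.imwrite('pics/t10.png',np.hstack([cv2.resize(T[110:230,215:315],(400,480),interpolation=cv2.INTER_CUBIC),cv2.resize(S[130:250,285:385],(400,480),interpolation=cv2.INTER_CUBIC)]))
"
```

```text
TCP dock [-160.4   -0.6  104.9] lean 37.8 zy -0.015 tip [-115.6   -1.7   47.3] edge [-106.9   -1.7   54.1] q [-42.4  38.7   8.2 127.8 114.2  26.1 -71.8]
F dock [-1.8  0.3 -0.4] clock 12.2333
```

View pics/t10.png

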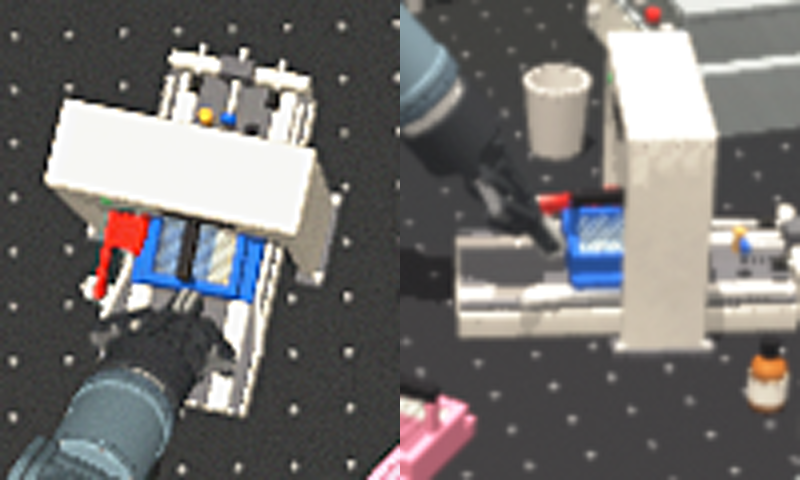

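Catch riding, rack straight. Continue, then slow down for the plunger.

servo_tool(motion=[[0.058,-0.014,0,0,0,0,1],[0.058,-0.014,0,0,0,0,1],[0.058,-0.014,0,0,0,0,1],[0.058,-0.014,0,0,0,0,1],[0.03,-0.007,0,0,0,0,1]])

```text
clock: 12.75
eef_pos: [0.554, 0.1628, 0.1054]
eef_rot: [-179.3, 38.0, 166.6]
force: [-0.5, 0.2, 0.5]
gripper_width: 0.001
```

```bash
python3 -c "
from h import *
rep()
w=Cam(capture('wrist')).px
cv2.imwrite('pics/w11.png',w)
"
```

```text
TCP dock [-132.    -0.7  105.4] lean 38.0 zy -0.013 tip [-87.1  -1.7  47.8] edge [-78.5  -1.7  54.6] q [-40.9  39.6   9.8 125.  114.9  23.9 -70.1]
F dock [-0.5  0.1  0.5] clock 12.75
```

View pics/w11.png

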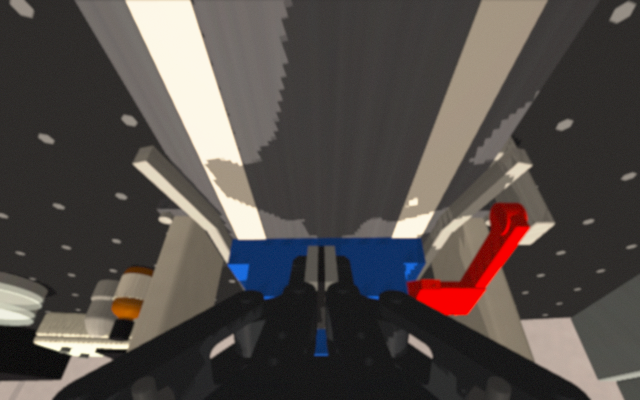

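servo_tool(motion=[[0.029,-0.007,0,0,0,0,1],[0.029,-0.007,0,0,0,0,1],[0.029,-0.007,0,0,0,0,1],[0.029,-0.007,0,0,0,0,1],[0.029,-0.007,0,0,0,0,1]])

```text
clock: 13.22
eef_pos: [0.5675, 0.1598, 0.105]
eef_rot: [-179.3, 37.9, 166.7]
force: [-1.7, -0.1, 1.5]
gripper_width: 0.002
```

servo_tool(motion=[[0.019,-0.005,0,0,0,0,1],[0.019,-0.005,0,0,0,0,1],[0.019,-0.005,0,0,0,0,1],[0,0,0,0,0,0,1],[0,0,0,0,0,0,1]])

```text
clock: 13.63
eef_pos: [0.5725, 0.1588, 0.1047]
eef_rot: [-179.3, 37.9, 166.8]
force: [-3.4, 2.3, 1.2]
gripper_width: 0.002
```

```bash
python3 -c "
from h import *
rep()
w=Cam(capture('wrist')).px
T=Cam(capture('top')).px
cv2.imwrite('pics/w12.png',np.hstack([cv2.resize(w[180:380,160:560],(480,240)),cv2.resize(T[120:180,220:300],(320,240),interpolation=cv2.INTER_CUBIC)]))
"
```

```text
TCP dock [-113.1   -0.4  104.7] lean 37.8 zy -0.012 tip [-68.3  -1.2  47.1] edge [-59.6  -1.2  53.9] q [-39.9  40.4  10.8 123.  115.1  22.2 -68.7]
F dock [-3.8  1.4  1.2] clock 13.6333
```

View pics/w12.png

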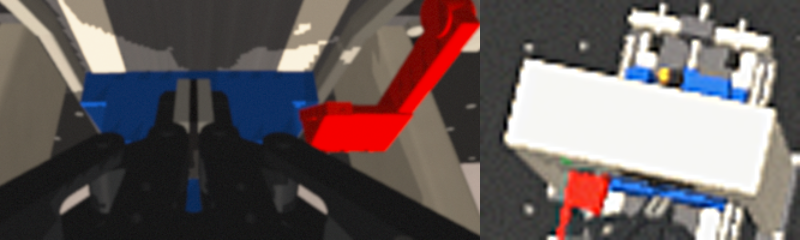

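Pin is entering the notch, with plunger force about 4 N. Slow push.

servo_tool(motion=[[0.015,-0.004,0,0,0,0,1],[0.015,-0.004,0,0,0,0,1],[0.015,-0.004,0,0,0,0,1],[0,0,0,0,0,0,1],[0,0,0,0,0,0,1]])

```text
clock: 14.15
eef_pos: [0.5769, 0.1574, 0.1047]
eef_rot: [-179.3, 37.8, 166.8]
force: [-4.8, 2.2, 1.8]
gripper_width: 0.002
```

```bash
python3 -c "
from h import *
rep()
w=Cam(capture('wrist')).px
T=Cam(capture('top')).px
cv2.imwrite('pics/w13.png',np.hstack([cv2.resize(w[180:380,160:560],(480,240)),cv2.resize(T[120:180,220:300],(320,240),interpolation=cv2.INTER_CUBIC)]))
"
```

```text
TCP dock [-108.5   -0.6  104.7] lean 37.8 zy -0.012 tip [-63.7  -1.6  47. ] edge [-55.   -1.5  53.8] q [-39.6  40.5  11.  122.5 115.1  21.8 -68.4]
F dock [-5.2  1.   1.8] clock 14.15
```

View pics/w13.png

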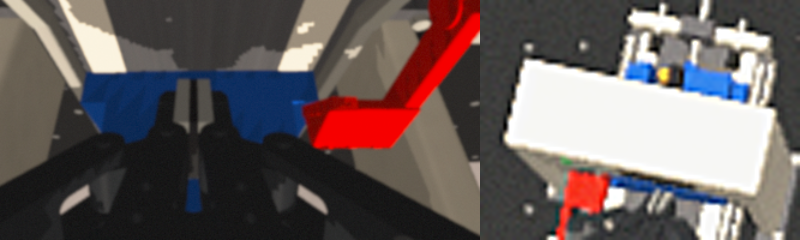

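servo_tool(motion=[[0.01,-0.002,0,0,0,0,1],[0.01,-0.002,0,0,0,0,1],[0.01,-0.002,0,0,0,0,1],[0,0,0,0,0,0,1],[0,0,0,0,0,0,1]])

```text
clock: 14.67
eef_pos: [0.5798, 0.1569, 0.1047]
eef_rot: [-179.3, 37.8, 166.8]
force: [-6.8, 0.7, 3.6]
gripper_width: 0.002
```

```bash
python3 -c "
from h import *
rep()
w=Cam(capture('wrist')).px
T=Cam(capture('top')).px
cv2.imwrite('pics/w14.png',np.hstack([cv2.resize(w[180:380,160:560],(480,240)),cv2.resize(T[120:180,220:300],(320,240),interpolation=cv2.INTER_CUBIC)]))
"
```

```text
TCP dock [-105.6   -0.5  104.7] lean 37.8 zy -0.012 tip [-60.8  -1.4  47. ] edge [-52.1  -1.4  53.8] q [-39.5  40.7  11.2 122.2 115.   21.6 -68.1]
F dock [-6.7 -0.8  3.6] clock 14.6667
```

View pics/w14.png

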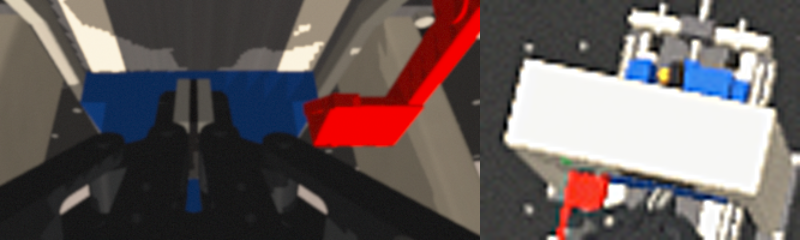

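servo_tool(motion=[[0.01,-0.002,0,0,0,0,1],[0.01,-0.002,0,0,0,0,1],[0,0,0,0,0,0,1],[0,0,0,0,0,0,1],[0,0,0,0,0,0,1]])

```text
clock: 15.18
eef_pos: [0.5817, 0.1565, 0.1047]
eef_rot: [-179.3, 37.8, 166.8]
force: [-7.1, 1.7, 3.7]
gripper_width: -0.004
```

```bash
python3 -c "
from h import *
rep()
w=Cam(capture('wrist')).px
T=Cam(capture('top')).px
cv2.imwrite('pics/w15.png',np.hstack([cv2.resize(w[180:380,160:560],(480,240)),cv2.resize(T[120:180,220:300],(320,240),interpolation=cv2.INTER_CUBIC)]))
"
```

```text
TCP dock [-103.6   -0.4  104.7] lean 37.8 zy -0.012 tip [-58.9  -1.3  47. ] edge [-50.2  -1.3  53.8] q [-39.5  40.7  11.3 122.  115.   21.4 -67.9]
F dock [-7.3 -0.   3.7] clock 15.1833
```

View pics/w15.png

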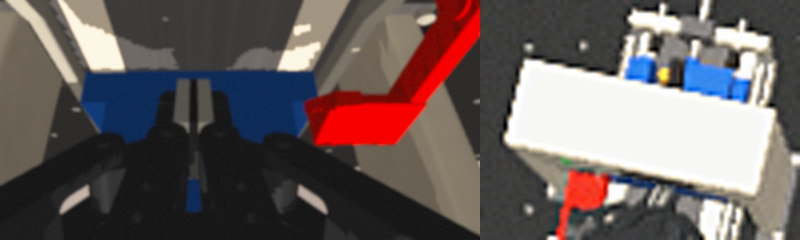

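servo_tool(motion=[[0.01,-0.002,0,0,0,0,1],[0.01,-0.002,0,0,0,0,1],[0,0,0,0,0,0,1],[0,0,0,0,0,0,1],[0,0,0,0,0,0,1]])

```text
clock: 15.7
eef_pos: [0.5837, 0.1562, 0.1047]
eef_rot: [-179.3, 37.8, 166.8]
force: [-6.5, 1.7, 2.7]
gripper_width: -0.0
```

```bash
python3 -c "
from h import *
rep()
w=Cam(capture('wrist')).px
S=Cam(capture('side')).px
cv2.imwrite('pics/w16.png',np.hstack([cv2.resize(w[180:380,160:560],(480,240)),cv2.resize(S[160:220,290:370],(320,240),interpolation=cv2.INTER_CUBIC)]))
"
```

```text
TCP dock [-101.6   -0.3  104.7] lean 37.8 zy -0.012 tip [-56.8  -1.2  47. ] edge [-48.1  -1.1  53.8] q [-39.4  40.8  11.5 121.7 115.   21.2 -67.8]
F dock [-6.7  0.2  2.7] clock 15.7
```

View pics/w16.png

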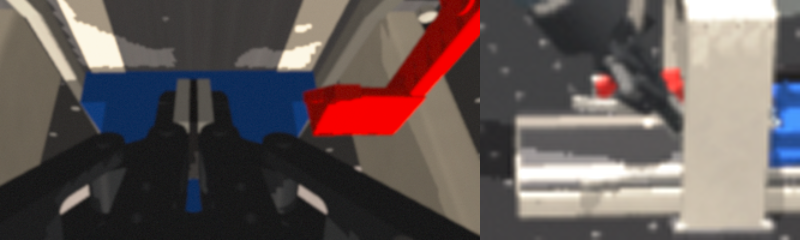

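The catch in the wrist view moved (lower edge 145→133), so it may be dropping. One more small step and a look.

servo_tool(motion=[[0.01,-0.002,0,0,0,0,1],[0,0,0,0,0,0,1],[0,0,0,0,0,0,1],[0,0,0,0,0,0,1],[0,0,0,0,0,0,1]])

```text
clock: 16.22
eef_pos: [0.5847, 0.156, 0.1047]
eef_rot: [-179.3, 37.8, 166.8]
force: [-6.8, 2.1, 4.3]
gripper_width: -0.001
```

```bash
python3 -c "
from h import *
rep()
w=Cam(capture('wrist')).px
cv2.imwrite('pics/w17.png',cv2.resize(w[180:380,300:560],(780,600)))
"
```

```text
TCP dock [-100.6   -0.2  104.7] lean 37.8 zy -0.012 tip [-55.9  -1.1  47. ] edge [-47.2  -1.1  53.8] q [-39.3  40.9  11.5 121.6 115.   21.1 -67.7]
F dock [-7.1  0.5  4.3] clock 16.2167
```

View pics/w17.png

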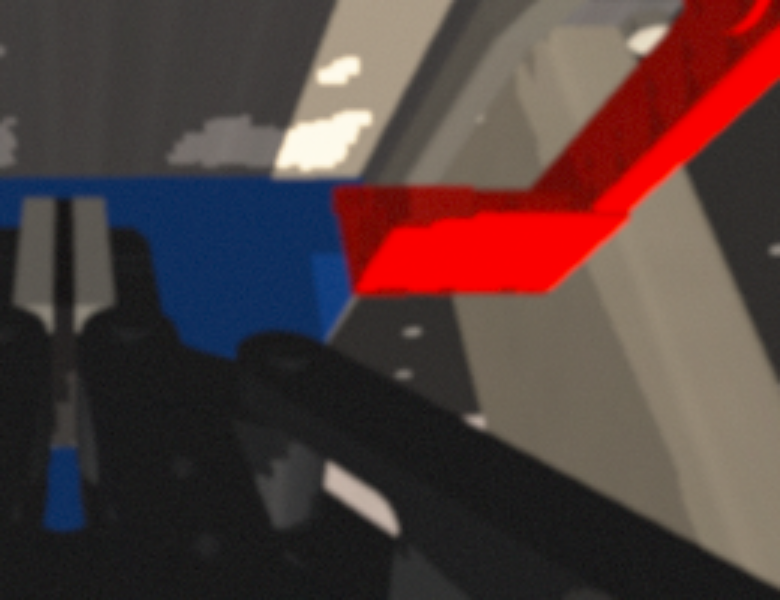

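```bash
cat >> h.py <<'E'
def dockp(P):
    d=np.load("dock.npz");th=float(d["th"]);R=np.array([[np.cos(th),-np.sin(th)],[np.sin(th),np.cos(th)]])
    P=np.array(P,float)/1e3;Q=P.copy();Q[:,:2]=P[:,:2]@R.T+d["t"];return Q
E
python3 -c "
from h import *
w=Cam(capture('wrist'))
for nm,a in (('down',0),('up',.17)):
    pts=[]
    for x,y,z in ((-89,46,52),(-55,46,34),(-89,55,52),(-89,76,50),(-125,76,44)):
        dx,dz=x+125,z-44
        pts.append((-125+dx*np.cos(a)-dz*np.sin(a)+1,y+1,44+dx*np.sin(a)+dz*np.cos(a)))
    print(nm,w.pr(dockp(pts)).round(0).tolist())
"
```

```text
down [[434.0, 243.0], [409.0, 243.0], [456.0, 243.0], [504.0, 239.0], [550.0, 172.0]]
up [[439.0, 254.0], [412.0, 264.0], [461.0, 254.0], [511.0, 250.0], [550.0, 172.0]]
```

Nose tip at px (411,243) matches the projection for "down" (409,243); "up" would be (412,264). The catch has dropped. Back off along the lane.

servo_tool(motion=[[-0.02,0.005,0,0,0,0,1],[-0.02,0.005,0,0,0,0,1],[-0.04,0.01,0,0,0,0,1],[-0.1,0.023,0,0,0,0,1],[-0.15,0.035,0,0,0,0,1]])

```text
clock: 16.73
eef_pos: [0.553, 0.1626, 0.1056]
eef_rot: [-179.3, 38.1, 166.6]
force: [-0.6, 0.0, -0.1]
gripper_width: 0.003
```

```bash
python3 -c "
from h import *
rep()
w=Cam(capture('wrist'))
cv2.imwrite('pics/w18.png',w.px)
for nm,a in (('down',0),('up',.17)):
    pts=[]
    for x,y,z in ((-89,46,52),(-55,46,34),(-89,55,52)):
        dx,dz=x+125,z-44
        pts.append((-125+dx*np.cos(a)-dz*np.sin(a)+1,y+1,44+dx*np.sin(a)+dz*np.cos(a)))
    print(nm,w.pr(dockp(pts)).round(0).tolist())
for c in (0,-17): print(w.pr(dockp([(c-55,-54,46),(c-55,54,46)])))
"
```

```text
TCP dock [-132.9   -1.1  105.6] lean 38.1 zy -0.014 tip [-87.9  -2.1  48.1] edge [-79.3  -2.1  54.9] q [-40.9  39.6   9.7 125.1 115.   24.1 -70.3]
F dock [-0.6 -0.1 -0.1] clock 16.7333
down [[417.0, 271.0], [399.0, 265.0], [435.0, 271.0]]
up [[420.0, 281.0], [401.0, 284.0], [439.0, 281.0]]
[[237.05163416 281.94001157]
 [413.59390092 283.03288066]]
[[229.9790033  270.97737089]
 [420.82398486 272.05831836]]
```

View pics/w18.png

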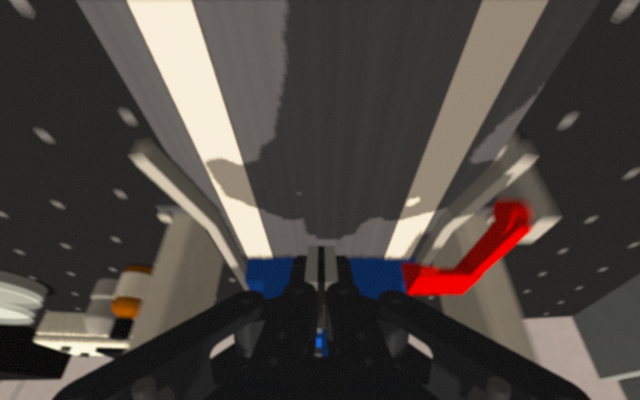

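Nose tip at (402,263) fits "down"; rack rear edge at row 257. Retreat and verify from all cameras.

servo_tool(motion=[[-0.2,0.047,0.05,0,0,0,1],[-0.2,0.047,0.15,0,0,0,1],[-0.1,0.023,0.25,0,0,0,1],[-0.05,0.012,0.3,0,0,0,1],[0,0,0.3,0,0,0,1]])

```text
clock: 17.2
eef_pos: [0.4959, 0.1764, 0.2072]
eef_rot: [-179.2, 37.8, 166.9]
force: [1.1, -0.5, 0.6]
gripper_width: 0.004
```

servo_tool(motion=[[0,0.1,0.2,0,0,0,1],[0,0.2,0.1,0,0,0,1],[0,0.2,0,0,0,0,1],[0,0.1,0,0,0,0,1],[0,0,0,0,0,0,1]])

```text
clock: 17.62
eef_pos: [0.4974, 0.2387, 0.2368]
eef_rot: [-179.4, 38.0, 166.9]
force: [0.5, 0.4, 0.4]
gripper_width: 0.003
```

```bash
python3 -c "
from h import *
rep()
T=Cam(capture('top'));S=Cam(capture('side'));W=Cam(capture('wrist'))
cv2.imwrite('pics/w19.png',W.px)
cv2.imwrite('pics/s19.png',S.px)
a=cv2.resize(T.px[115:205,225:305],(533,600),interpolation=cv2.INTER_CUBIC)
cv2.imwrite('pics/t19.png',a)
for c in (-17,-4,0,8): print(c,T.pr(dockp([(c+47,0,97),(c+55,54,46),(c+55,-54,46)])).round(1).tolist())
"
```

```text
TCP dock [-204.6   60.3  236.8] lean 38.0 zy -0.01 tip [-159.7   59.5  179.2] edge [-151.    59.6  186. ] q [-57.2  22.7  14.5 124.9  67.6  28.7 -28. ]
F dock [0.4 0.5 0.4] clock 17.6167
-17 [[268.9, 140.4], [256.5, 138.9], [286.4, 144.9]]
-4 [[269.8, 136.7], [257.3, 135.4], [287.1, 141.4]]
0 [[270.0, 135.6], [257.5, 134.3], [287.4, 140.3]]
8 [[270.5, 133.4], [258.0, 132.2], [287.9, 138.1]]
```

View pics/w19.png

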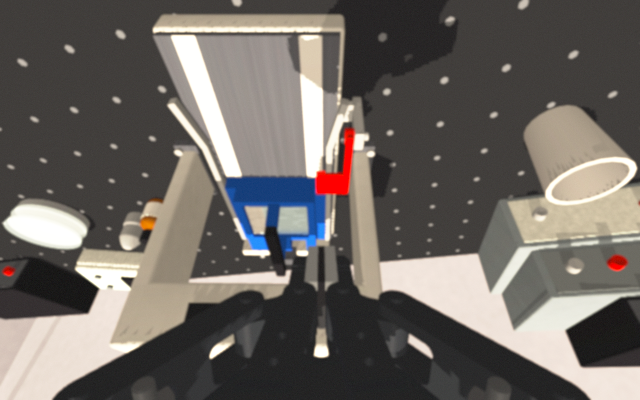

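View pics/t19.png

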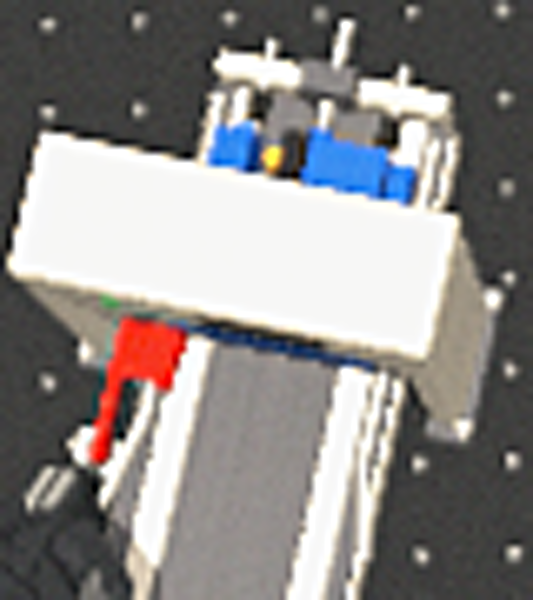

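View pics/s19.png

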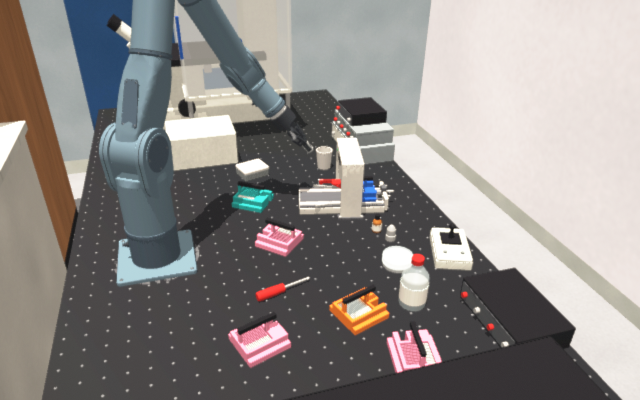

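Final view: rack front corners at top px (257.3,134.2) and (287.0,140.2) match a centre at dock x ≈ 0 (predicted (257.5,134.3) and (287.4,140.3)). The catch plate is at (243–253, 163–174), the same as at the start, so it is down. Orange rack and bystanders are in place.

```bash
python3 -c "
from cell import job_done
print(job_done())"
```

```text
the job is handed in; nothing more can be done
None
```

The blue rack is loaded in the dock and held by the dropped catch. I handed the job in at about 17.7 s; no verdict is reported, so the result rests on my own checks.

- **Choice:** the brass pin stands on the left, so I took the blue rack, whose notch is on the left.
- **Loading:** I set it on the mouth by its handle and let go. I then pushed its rear wall home with shut fingers, leaning the hand from 15° back to 38° on the way. The push force peaked at about 7 N, and I never felt the end stops.
- **Rack position:** in the top view its front corners match the loaded position within about 1 mm, and the pin sits in the notch.
- **Catch:** the nose tip was where a dropped catch should be in the wrist view. In the top view the plate is back where it was at the start.
- **Surroundings:** the orange rack and the bystanders look unmoved in the side view. The hand is clear and reads under 1 N.

Three things were off:
- **Grip force:** the fingers pushed up with about 7–8 N as they closed on the handle, possibly from brushing the slides.
- **Camera fit:** the side camera disagreed with my dock fit by about 1 pixel, and I corrected the lane centre by 3 mm from the wrist view.
- **Drop point:** by that fit the catch dropped about 7 mm later than described, which I put down to fit and fingertip error.

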